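# Press a freshly glued sample block into the bonding jig and hold it

## Robot

A 6-joint arm with a two-finger parallel gripper is mounted at the origin on a cart in front of the work surface, level with it; the furniture and walls round the work are solid. World frame = base frame: x ahead of the robot, y to its left, z up, the work surface at z = 0. Lengths are in m, angles in degrees, forces in N, time in s.
With the tool pointing down it reaches from about 0.375 to 0.9 m from the base axis. Payload 3.1 kg.
Tool frame: the origin (TCP) lies where the fingers leave the gripper's body, on its centre line; the fingertips stand 70 mm ahead of it and the grasp point (between the pads) lies 51 mm ahead of it; z points along the fingers, y is the line along which they close (so a half turn about z gives the same grasp; the last joint's range is limited). The gripper opens to 87 mm and grips with 3 to 60 N. Pads are 19 mm wide; open, the fingers measure 117 mm over their backs; the gripper's body (75 mm by 190 mm) begins 51 mm behind the grasp point.
Start: joints at [-80.816, 30.224, 82.088, -0, 67.689, -10.227], TCP at [0.208, -0.589, 0.292] pointing down, gripper open.
Joint ranges: [-176.69, 176.69], [-43.24, 126.21], [12.49, 139.97], [-82, 262], [0, 151.66], [-163.58, 163.58]. Speed limits (degrees/s): [159.86, 159.86, 180, 180, 180, 180].

## Interface

Orientations are given as a 3x3 rotation matrix whose columns are the frame's x, y, z axes.
In Python, from rig import readout, capture, calibration, bot, look_for gives the robot as it stands. The module is installed in compiled form; this text tells all that it offers.
- The arm moves only by the shell command python3 -m pendant 'ROWS'. ROWS is JSON, a list of rows, each a list of 7 numbers: the shift along the tool's x, y, z normalised to -1 to 1, where 1 is 200 mm, then the turn, a rotation vector about the tool's x, y, z normalised to -1 to 1, where 1 is 180 degrees, then the closure, from -1 (fully open) to 1 (shut). In form: [[dx, dy, dz, ax, ay, az, grip], ...]. A call has 1 to 8 rows; each row is the pose to reach, as a shift and turn from the pose commanded when the call began, along the tool's axes at that moment, turning the shorter way round; what a row does not reach only later rows make up. A row lasts 1/10 s, in which the tool goes at most 50 mm and 8.59 degrees, less where a joint would pass 70% of its speed; a pose out of reach is approached as far as the arm can. A call with a number of a shift or a turn outside -1 to 1 is refused whole. A call with a gripper value outside its range is refused whole. The fingers move at their own pace and stop on an object; the grip force is fixed at half the most. Time passes only in rows, so rows that repeat a pose let the fingers close. It gives the time, the measured TCP pose, the force, the opening and the grip force at its end, in the units of the state.
- readout.read_state(): the state, without advancing time (a new reading comes with each control period).
- capture(name): name is "scene" or "top"; returns (picture, depth): 384x512x3 uint8, red, green, blue; 384x512 float32, m along the optical axis (not along the pixel's ray), 0 where there is no reading.
- calibration(name): a dict with "mtx" (3x3 intrinsics, pixels), "T" (4x4, takes a point from camera to world coordinates). Camera axes: x right, y down, z forward; pixel columns grow to the right and rows downward; lengths in m; the calibration is good to about 2 mm. A picture is of the moment at which its call begins. calibration takes no time and is no camera call.
- bot.hand_in(): hands the job in; it is judged then, once.
Trained networks look in the newest picture that a camera, given by its name, has taken for a name from the list of things; names that differ only in an ending like _2 or _b are one class to them, and where a whole thing is asked for, a point or a joint stands for the part that bears it (a point fixed in the world has none). Each returns a list of dicts, best first, with "conf" (0 to 1); they miss things now and then, are a little off and sometimes report something else, mostly with a low value. They report only what shows in the picture. A call takes as long as a camera call. They do not tell look-alikes from the thing itself.
- look_for(thing, camera): "extent" ([left, top, right, bottom] in pixels, round what is visible of it).
The state is a dict: "time_s": time; "joint_positions": joint angles; "qvel": joint speeds; "tau": joint torques, N m; "position": TCP position; "tcp_rot": TCP orientation; "force": force on the tool from outside, world axes, zero at the start; "moment": the same for the moment, N m; "opening": opening from 0.0 (shut) to 1.0 (fully open); "grasp_force": force on a finger pad.
Only numpy, scipy, OpenCV 4.12 (cv2) and the standard library are available. Lean on these libraries where they do the work, as an engineer would, in place of code of your own. Each camera call takes 0.05 s, during which the arm holds its last target. There are 200 camera calls.

## Task

A sample block has just had a brass plate glued to one side and an aluminium foot glued underneath. Set it upright in the blue bonding jig, centred on the line, with the brass plate flat against the sprung fence and the foot flat on the sprung bed, and with one diagonal push press both in to about half their 10 mm travel, so that both red pointers stand at their green bands (about 5 mm each). Finish while still holding the block pressed like this with the gripper, only the block touching the jig; leave the other things on the bench where they are.

Things in the scene. Friction and masses are not known exactly. Their poses are not given: they have to be found in the camera images.
- block_mid (a point): centre of the loose sample block, 44 mm (its x) by 50 mm (its y) by 50 mm high (its z, up), about 0.2 kg: white plastic, brass plate covering its +x side, 4.5 mm aluminium foot under it, blue arrow on top pointing to the brass. It starts upright on the bench, brass more or less away from the robot. Grip it on the two plain sides that look along its y, 50 mm apart.
- block_brass (a point): centre of the block's brass side: 22 mm from the block's centre along its +x, 25 mm above its underside; same axes as the block
- block: the same sample block; its origin is the centre of its underside
- jig_mid (a point): fixed reference point of the bonding jig, on its black centre line at the level of the unpressed bed's top, 36 mm above the bench. Axes: z up, x squarely into the fence (roughly away from the robot), y along the fence. The block's centre is at x = +8 mm and 25 mm above this point when it just touches bed and fence, at x = +13 mm and 20 mm above when both are pressed in 5 mm.
- fence_face (a point): centre of the front face of the fence, a steel plate 90 mm long and 30 mm high (from 3 to 33 mm above the unpressed bed); moves with it. At rest it is 30 mm along x from jig_mid. Same axes as the jig. A blue wall stands 28 mm behind the face, its top 38 mm above the unpressed bed.
- bed_top (a point): point on the top of the steel bed that lies at jig_mid when the bed is at rest, and sinks with it. The bed reaches from 52 mm in front of it (-x) to 36 mm behind it, under the fence, and 47 mm to either side.
- jig: the whole bonding jig, fixed to the bench, with bed and fence: aluminium base plate 165 x 130 x 10 mm, blue rim and back wall; origin at its underside, 36 mm straight below jig_mid, same axes
- jig_bed (a joint): how far the sprung bed is pressed down, m: 0 at rest, 0.010 at its stop; the spring takes about 1 N to start and 1 N more per mm (about 6 N at 5 mm) and returns it when let go. A red pointer on the bed's near edge sinks beside a white plate and is then level with its green band (about 2.5 to 7.5 mm).
- jig_fence (a joint): how far the sprung fence is pressed back along the jig's +x, m: 0 at rest, 0.010 at its stop; the spring takes 2 N to start and 1 N more per mm (7 N at 5 mm) and returns it. The tip of a red pointer above the fence then stands on a green band (about 2.5 to 7.5 mm) on the white plate on top of the blue wall.
- pc_tower: black computer tower that stands fixed behind the work, 155 mm wide, 300 mm deep, 337 mm tall: keep the arm and gripper clear of it, above all on the way from the block to the jig; origin at the centre of its underside, x along its depth, turned about 0.35 rad about z
- glue_stick_mid (a point): bystander, to be left alone: white glue stick with a red cap, standing, 25 mm across, 86 mm tall; its centre
- tape_roll_mid (a point): bystander, to be left alone: roll of beige tape lying flat, 68 mm across, 19 mm high; its centre
- dropper_oil_mid (a point): bystander, to be left alone: small brown dropper bottle with a black cap, standing, 30 mm across, 78 mm tall; its centre
- sample_pot_mid (a point): bystander, to be left alone: white lidded pot, 37 mm across, 34 mm high; its centre
Not all that is in view belongs to the job. What is shaped like the block but pink or purple is not meant.

How it is judged:
By the outcome, as a careful person would: the job done as asked, in the order asked, and still so for the second after the job is handed in, while the arm keeps its last pose, push and grip.
It also fails if it takes over 35 s, if anything falls off the work surface, if the arm or the gripper's body presses on something with over 40 N, if the wrist force passes 120 N, or if a joint passes its speed limit or range.

## Working session

There is one attempt and no reset: what is moved stays moved. The work goes in short steps, Python scripts to look and compute and a shell command to move; the robot and the scene stay as the last step left them, time stands still between calls to the robot, and variables do not carry over. Pictures are saved under pics/ and viewed, at most 10 in all, crops included, and the job is handed in when it is done.

```bash
mkdir -p pics; python3 - <<'E'
from rig import readout, capture, calibration, bot, look_for
import cv2, numpy as np
for n in("scene","top"):
    p,d=capture(n); cv2.imwrite(f"pics/{n}0.png",p[:,:,::-1]); np.savez(f"{n}0.npz",p=p,d=d)
    c=calibration(n); print(n,c["mtx"].round(1).tolist(),c["T"].round(4).tolist())
    for t in("block","jig","pc_tower"):
        print(t,[(np.round(r["extent"]).tolist(),round(r["conf"],2)) for r in look_for(t,n)[:3]])
s=readout.read_state(); print(s)
E
```

```text
scene [[455.1, 0.0, 251.7], [0.0, 455.1, 196.8], [0.0, 0.0, 1.0]] [[0.4901, -0.4361, 0.7548, -0.5125], [-0.8715, -0.2265, 0.435, -0.7218], [-0.0187, -0.8709, -0.4911, 0.7782], [0.0, 0.0, 0.0, 1.0]]
block [([281.0, 217.0, 308.0, 245.0], 0.98), ([204.0, 222.0, 228.0, 247.0], 0.75), ([244.0, 224.0, 271.0, 248.0], 0.68)]
jig [([154.0, 168.0, 217.0, 213.0], 0.62)]
pc_tower []
top [[361.7, 0.0, 255.8], [0.0, 361.7, 190.2], [0.0, 0.0, 1.0]] [[0.0226, -0.9918, 0.1261, 0.4487], [-0.9997, -0.0211, 0.0132, -0.0924], [-0.0104, -0.1264, -0.9919, 1.22], [0.0, 0.0, 0.0, 1.0]]
block [([277.0, 228.0, 295.0, 243.0], 0.57), ([247.0, 244.0, 262.0, 266.0], 0.49)]
jig [([158.0, 170.0, 210.0, 227.0], 0.58), ([172.0, 181.0, 196.0, 195.0], 0.39)]
pc_tower []
{'time_s': 0.4, 'joint_positions': array([-8.08163801e+01,  3.02311362e+01,  8.20964966e+01, -8.87511614e-04,
        6.76884711e+01, -1.02273374e+01]), 'qvel': array([-0.08409953, -0.0207114 , -0.07900024, -0.0124228 ,  0.05371837,
        0.01346755]), 'tau': array([ 1.28544766e-04, -4.39501727e+01, -1.76657492e+01,  6.32070028e-02,
        5.30185096e-02, -7.50280537e-05]), 'position': array([ 0.2077227 , -0.58937396,  0.29211751]), 'tcp_rot': array([[ 9.43157164e-01,  3.32347049e-01, -5.90045241e-05],
       [ 3.32347053e-01, -9.43157124e-01,  2.75176488e-04],
       [ 3.58035566e-05, -2.79144656e-04, -9.99999960e-01]]), 'force': array([0.49068614, 0.16444894, 0.13206861]), 'moment': array([-0.00131033, -0.00971209, -0.00678258]), 'grasp_force': 0.0, 'opening': 1.0014690902065635}
```

View pics/scene0.png

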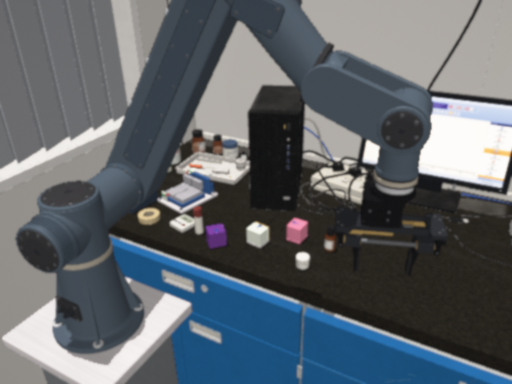

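View pics/top0.png

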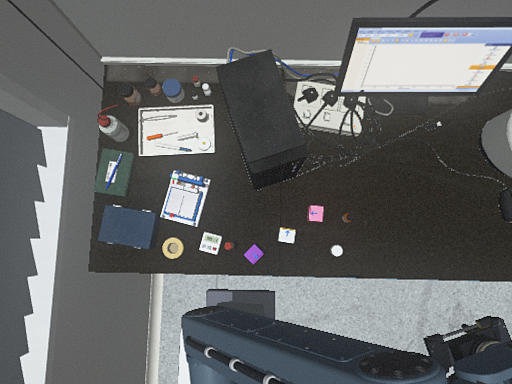

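The scene shows the white block at scene (258,234) and top (287,236). The jig is at top (187,197), with the tower between and behind them. The purple and pink cubes are look-alikes. Next I'll crop in close and use depth.

```bash
cat > h.py <<'E'
from rig import readout, capture, calibration, bot, look_for
import cv2, numpy as np
def pts(n,d):
    c=calibration(n);K=c["mtx"];T=c["T"];v,u=np.mgrid[:384,:512]
    P=np.stack([(u-K[0,2])/K[0,0]*d,(v-K[1,2])/K[1,1]*d,d],-1)
    return P@T[:3,:3].T+T[:3,3]
def proj(n,X):
    c=calibration(n);T=c["T"];X=(np.atleast_2d(X)-T[:3,3])@T[:3,:3];x=X@c["mtx"].T
    return x[:,:2]/x[:,2:]
def onplane(n,uv,z):
    c=calibration(n);T=c["T"];r=np.c_[np.atleast_2d(uv),np.ones(len(np.atleast_2d(uv)))]@np.linalg.inv(c["mtx"]).T@T[:3,:3].T
    return T[:3,3]+r*((z-T[2,3])/r[:,2])[:,None]
E
python3 - <<'E'
from h import *
D=np.load("top0.npz");p,d=D["p"],D["d"];P=pts("top",d)
a=cv2.resize(p[160:235,150:225],None,fx=8,fy=8,interpolation=cv2.INTER_CUBIC)
b=cv2.resize(p[222:252,272:302],None,fx=6,fy=6,interpolation=cv2.INTER_CUBIC)
S=np.load("scene0.npz")["p"]
c=cv2.resize(S[165:220,150:225],None,fx=8,fy=8,interpolation=cv2.INTER_CUBIC)
cv2.imwrite("pics/jigtop.png",a[:,:,::-1]);
cv2.imwrite("pics/jigscene.png",c[:,:,::-1])
cv2.imwrite("pics/blk.png",b[:,:,::-1])
m=(P[...,2]>.04)&(P[...,2]<.06);m[:222]=0;m[252:]=0;m[:,:272]=0;m[:,302:]=0
Q=P[m];print("block",len(Q),Q.mean(0),cv2.minAreaRect((Q[:,:2]*1000).astype(np.float32)))
v,u=np.nonzero(m);print(u.mean(),v.mean(), onplane("top",[[u.mean(),v.mean()]],.05))
print((P[160:235:3,150:225:3,2]*1000).round().astype(int).tolist().__str__().replace("], ","]\n"))
t=P[...,2];m=t>.3;m[:,320:]=0;m[:40]=0;m[200:]=0;m[:,:210]=0
Q=P[m];print("tower",len(Q),cv2.boxPoints(cv2.minAreaRect((Q[:,:2]*1000).astype(np.float32))))
E
```

```text
block 217 [ 0.45373344 -0.17748327  0.05053617] ((453.89996337890625, -177.78616333007812), (49.79109573364258, 43.5877685546875), 81.78227996826172)
286.17511520737327 235.3364055299539 [[ 0.45371695 -0.17752682  0.05      ]]
[[0, 4, 1, 2, -6, 1, 1, 0, 1, -3, -3, 0, -3, 1, 0, 0, 2, 2, 3, 2, 0, 1, -1, 0, -2]
[-4, 2, -1, -4, -2, 5, -2, 0, -1, 2, 1, -2, -1, 1, 1, -6, -5, -3, 1, 1, -1, -1, 3, 3, -1]
[-1, -4, -1, 1, -4, -3, 0, -3, -2, -3, 3, 0, -6, 1, 3, 1, 1, -1, 4, 3, -3, 3, 0, -1, 1]
[-2, -3, -2, -1, -4, 3, 1, 4, 2, 1, 0, 3, -1, -1, 1, -1, 1, 1, 3, 2, 1, 6, 2, -2, 0]
[2, 4, 1, 0, -4, 1, 2, 0, 15, 42, 57, -3, 2, -1, -3, 0, -5, -3, -1, -2, -1, 1, 3, 0, -1]
[1, -1, -1, -2, 2, 2, -1, 72, 80, 75, 63, 12, 8, 11, 6, 54, -3, 0, -3, -2, -5, -1, -1, 2, 0]
[-2, -1, 0, 3, -2, 0, 2, 75, 78, 74, 74, 79, 71, 11, 11, 60, 4, 43, 1, -1, -1, 0, -2, 1220, 2]
[2, 4, 2, -3, -1, -4, -1, 82, 77, 10, 28, 51, 71, 74, 77, 72, 76, 38, 9, 17, 1, -1, 1, -5, -5]
[-1, 1, -2, 2, -2, 2, 4, 69, 66, 63, 10, 5, 8, 9, 56, 55, 74, 71, 30, 10, -1, -2, 1, 0, -2]
[3, 0, -2, 1, -3, 4, 2, 26, 68, 66, 67, 71, 69, 7, 61, 9, 11, 1
[... 846 characters left out ...]
2, 8, 1, 2, 2, 0, -2, 3, 2, -2]
[44, 44, 28, -4, 12, 10, 10, 38, 8, 24, 25, 29, 15, 39, 35, 22, 10, -3, -1, -3, -1, -1, 1, -3, -1]
[43, 44, 22, 1, -2, 3, 1, 8, 8, 14, 8, 14, 13, 27, 23, 7, 11, -3, -1, 0, 0, 1, -3, -1, 2]
[47, 47, 16, 1, -1, -1, 2, -2, 1, 1, 1, 7, 9, 9, 11, 13, 1, -1, 0, -3, 3, 3, 0, -5, 1]
[45, 44, 11, 2, 2, 2, 0, 2, -1, -1, -3, -2, -3, -1, -1, 10, 2, 0, -3, -2, -1, 3, -1, 1, -1]
[43, 35, 2, -2, -5, -4, -3, 0, -2, 0, -1, -1, 1, 1, -3, 1, 1, 0, -3, -1, -1, -1, 2, -2, -1]
[44, 30, -1, 0, 0, -1, 0, -1, -2, -4, 2, 2, 0, -4, -3, -1, 2, 5, 17, 0, 0, 1, 0, 1, -2]]
tower 7076 [[ 448.7303    -92.394844]
 [ 496.56305  -256.7764  ]
 [ 937.0451   -128.6022  ]
 [ 889.21234    35.779358]]
```

View pics/jigtop.png

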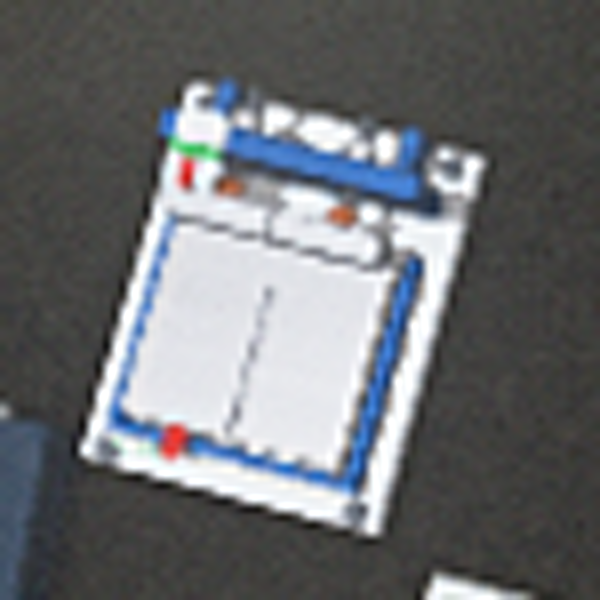

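View pics/blk.png

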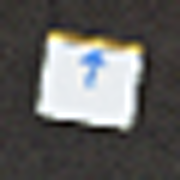

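The crops show the white block with its brass edge at the top and its arrow pointing away. The jig's black line runs from crop (230,432) to (270,288), with the fence at the top. Next is edge fitting.

```bash
cat > jig.py <<'E'
from h import *
from scipy.optimize import least_squares
g=np.load("top0.npz")["p"]; hsv=cv2.cvtColor(g,cv2.COLOR_RGB2HSV).astype(int)
gray=g.max(2).astype(np.float32)   # bench dark, plate bright
def edge(a,b,z,side):
    # a,b crop coords; returns subpixel points projected to plane z
    a=(np.array(a)+.5)/8-.5+[150,160];b=(np.array(b)+.5)/8-.5+[150,160]
    t=(b-a)/np.linalg.norm(b-a);n=np.array([t[1],-t[0]])*side;out=[]
    for s in np.linspace(.1,.9,25):
        c=a+s*(b-a);k=np.arange(-3,3.01,.1);X=c+k[:,None]*n
        v=cv2.remap(gray,X[:,:1].astype(np.float32),X[:,1:].astype(np.float32),cv2.INTER_LINEAR)[:,0]
        h=(v.min()+v.max())/2; i=np.nonzero((v[:-1]>h)&(v[1:]<=h))[0]
        if len(i): out.append(X[i[-1]])
    W=onplane("top",np.array(out),z)[:,:2]
    vx,vy,x0,y0=cv2.fitLine(W.astype(np.float32),cv2.DIST_HUBER,0,.001,.001).ravel()
    r=(W-[x0,y0])@[-vy,vx]
    print(np.degrees(np.arctan2(vy,vx)).round(2),(x0.round(4),y0.round(4)),"rms mm",(np.median(abs(r))*1000).round(2),len(W))
    return np.array([x0,y0]),np.degrees(np.arctan2(vy,vx))
print("W,E,S,N plate")
W=edge((82,460),(160,190),.01,1) if 0 else edge((90,435),(155,205),.01,-1)
E=edge((380,535),(480,175),.01,1)
S=edge((82,460),(380,535),.01,1)
L=onplane("top",(np.array([[230,432],[270,288]])+.5)/8-.5+[150,160],.036)[:,:2];print("line",L)
F=onplane("top",(np.array([[175,213],[385,262]])+.5)/8-.5+[150,160],.069)[:,:2];print("fence front top?",F)
B=onplane("top",(np.array([[120,410],[352,475],[408,265]])+.5)/8-.5+[150,160],.036)[:,:2];print("bed corners",B)
yaw=np.radians(np.mean([e[1]%180-180*(e[1]%180>90) for e in(W,E)]))
yS=S[1]%180-90
print("yaw from sides",np.degrees(yaw),"from S",yS)
for y in (yaw,np.radians(yS)):
    ex=np.array([np.cos(y),np.sin(y)]);ey=np.array([-ex[1],ex[0]])
    print("ey: W",W[0]@ey,"E",E[0]@ey,"mid",(W[0]+E[0])/2@ey,"line",L@ey,"| ex: S",S[0]@ex,"fence",F@ex,"line",L@ex,"bed",B@ex,B@ey)
E
python3 jig.py; python3 - <<'E'
from h import *
d=np.load("top0.npz")["d"];P=pts("top",d);z=P[...,2]
for lo,hi in((.02,.15),(.15,.3),(.31,.36)):
    m=(z>lo)&(z<hi)&(P[...,1]<.1)&(P[...,1]>-.3)&(P[...,0]>.5)&(P[...,0]<.95)
    Q=P[m];i=np.argsort(Q[:,0])[:6];j=np.argsort(-Q[:,1])[:6];print(lo,len(Q),Q[i].round(3).tolist(),Q[j].round(3).tolist())
E
```

```text
W,E,S,N plate
-48.54 (np.float32(0.5229), np.float32(0.2287)) rms mm 0.0 1
0.02 1992 [[0.502, -0.273, 0.05], [0.502, -0.276, 0.051], [0.502, -0.27, 0.046], [0.502, -0.267, 0.044], [0.502, -0.283, 0.05], [0.502, -0.265, 0.04]] [[0.937, 0.1, 0.047], [0.608, 0.1, 0.068], [0.615, 0.1, 0.07], [0.618, 0.1, 0.072], [0.611, 0.099, 0.071], [0.948, 0.099, 0.055]]
0.15 596 [[0.602, -0.073, 0.22], [0.602, -0.073, 0.201], [0.602, -0.071, 0.254], [0.602, -0.076, 0.18], [0.602, -0.074, 0.287], [0.602, -0.074, 0.236]] [[0.871, 0.031, 0.276], [0.87, 0.03, 0.172], [0.867, 0.029, 0.209], [0.866, 0.029, 0.241], [0.863, 0.028, 0.275], [0.86, 0.027, 0.205]]
0.31 6961 [[0.602, -0.075, 0.319], [0.603, -0.072, 0.315], [0.603, -0.073, 0.33], [0.603, -0.075, 0.33], [0.603, -0.07, 0.329], [0.603, -0.078, 0.328]] [[0.877, 0.032, 0.334], [0.879, 0.032, 0.337], [0.871, 0.03, 0.331], [0.877, 0.029, 0.335], [0.879, 0.029, 0.336], [0.872, 0.029, 0.334]]Traceback (most recent call last):
  File "jig.py", line 21, in <module>
    E=edge((380,535),(480,175),.01,1)
  File "jig.py", line 14, in edge
    W=onplane("top",np.array(out),z)[:,:2]
      ~~~~~~~^^^^^^^^^^^^^^^^^^^^^^^
  File "h.py", line 11, in onplane
    c=calibration(n);T=c["T"];r=np.c_[np.atleast_2d(uv),np.ones(len(np.atleast_2d(uv)))]@np.linalg.inv(c["mtx"]).T@T[:3,:3].T
                                ~~~~~~~~~~~~~~~~~~~~~~~~~~~~~~~~~~~~~~~~~~~~~~~~~~~~~~~~^~~~~~~~~~~~~~~~~~~~~~~~~~
ValueError: matmul: Input operand 1 has a mismatch in its core dimension 0, with gufunc signature (n?,k),(k,m?)->(n?,m?) (size 3 is different from 1)
```

```bash
sed -i 's/edge((90,435),(155,205),.01,-1)/edge((90,435),(155,205),.01,1)/; s/(480,175),.01,1)/(480,175),.01,-1)/; s/(380,535),.01,1)/(380,535),.01,-1)/' jig.py; python3 jig.py
```

```text
W,E,S,N plate
-13.25 (np.float32(0.5715), np.float32(0.229)) rms mm 0.38 25
-13.65 (np.float32(0.5441), np.float32(0.1021)) rms mm 0.18 25
76.81 (np.float32(0.4895), np.float32(0.1723)) rms mm 0.39 25
line [[0.51666151 0.17577386]
 [0.57638121 0.16219275]]
fence front top? [[0.60235596 0.19487383]
 [0.58430911 0.10935199]]
bed corners [[0.52469067 0.22148396]
 [0.50018718 0.12488464]
 [0.5871528  0.10557337]]
yaw from sides -13.448776245117188 from S -13.187355
ey: W 0.3556569698084381 E 0.22588662354622585 mid 0.2907718039236045 line [0.29111687 0.29179755] | ex: S 0.435990910284453 fence [0.54051533 0.54285368] line [0.46161297 0.52285369] bed [0.45879089 0.457426   0.5464982 ] [0.33744091 0.23779159 0.23923598]
ey: W 0.35336018 E 0.22357821 mid 0.2884692 line [0.28900767 0.28940892] | ex: S 0.4372702 fence [0.54201367 0.54395334] line [0.46293644 0.52417962] bed [0.46032575 0.45850621 0.54758408] [0.33534411 0.23570205 0.23674002]
```

Jig: yaw −13.4°, jig_mid ≈ (0.5645, 0.1647). The plate width checks at 129.8 mm. Block: centre (0.4538, −0.1777), yaw −8.2°, sizes 49.8 × 43.6 mm, which also checks. Moving now.

```bash
cat > go.py <<'E'
# prints the row (normalised) for a TCP target x y z yaw(tool x)
import sys; from h import *
from scipy.spatial.transform import Rotation as R
x,y,z,yaw=map(float,sys.argv[1:5]); s=readout.read_state()
c,k=np.cos(np.radians(yaw)),np.sin(np.radians(yaw)); G=np.array([[c,k,0],[k,-c,0],[0,0,-1]])
print("t",s["time_s"],"at",s["position"].round(4),"yaw",np.degrees(np.arctan2(s["tcp_rot"][1,0],s["tcp_rot"][0,0])).round(2),"F",s["force"].round(1),"grip",s["grasp_force"],s["opening"])
print("row",(s["tcp_rot"].T@(np.array([x,y,z])-s["position"])/.2).round(4),(R.from_matrix(s["tcp_rot"].T@G).as_rotvec()/np.pi).round(4))
E
python3 -m pendant '[[0.92,-0.766,0,0,0,0.1533,-1],[0.92,-0.766,0,0,0,0.1533,-1],[0.92,-0.766,0,0,0,0.1533,-1],[0.92,-0.766,0,0,0,0.1533,-1],[0.92,-0.766,0,0,0,0.1533,-1],[0.92,-0.766,0,0,0,0.1533,-1],[0.92,-0.766,0,0,0,0.1533,-1]]'; python3 go.py .4538 -.1777 .159 -8.2
```

```text
time_s: 1.1
position: [0.3309, -0.3835, 0.2926]
tcp_rot: [[0.99, -0.14, 0.0], [-0.14, -0.99, -0.001], [0.0, 0.001, -1.0]]
force: [0.0, 0.2, -0.9]
opening: 1.003
grasp_force: 0.0
t 1.1 at [ 0.3309 -0.3835  0.2926] yaw -8.05 F [ 0.   0.2 -0.9] grip 0.0 1.002748310883762
row [ 0.464  -1.1056  0.667 ] [ 0.0004 -0.0001  0.0008]
```

```bash
python3 -m pendant '[[0.464,-1,0.3,0,0,0.0008,-1],[0.464,-1,0.3,0,0,0.0008,-1],[0.464,-1,0.3,0,0,0.0008,-1],[0.464,-1,0.3,0,0,0.0008,-1],[0.464,-1,0.3,0,0,0.0008,-1],[0.464,-1,0.3,0,0,0.0008,-1],[0.464,-1,0.3,0,0,0.0008,-1]]'; python3 go.py .4538 -.1777 .079 -8.2
python3 - <<'E'
from h import *
p,d=capture("top");P=pts("top",d)
m=(P[...,2]>.04)&(P[...,2]<.06);m[:222]=0;m[252:]=0;m[:,:272]=0;m[:,302:]=0
print(m.sum(),P[m].mean(0))
cv2.imwrite("pics/t1.png",cv2.resize(p[190:290,230:350],None,fx=5,fy=5,interpolation=cv2.INTER_CUBIC)[:,:,::-1])
E
```

```text
time_s: 1.8
position: [0.4512, -0.2004, 0.2321]
tcp_rot: [[0.989, -0.145, 0.0], [-0.145, -0.989, -0.001], [0.001, 0.001, -1.0]]
force: [-0.1, -0.7, -0.1]
opening: 1.001
grasp_force: 0.0
t 1.8 at [ 0.4512 -0.2004  0.2321] yaw -8.31 F [-0.1 -0.7 -0.1] grip 0.0 1.000984753766372
row [-0.0039 -0.115   0.7656] [ 0.0003 -0.0002 -0.0006]
0 [nan nan nan]<stdin>:4: RuntimeWarning: Mean of empty slice.
  ret = um.true_divide(
```

View pics/t1.png

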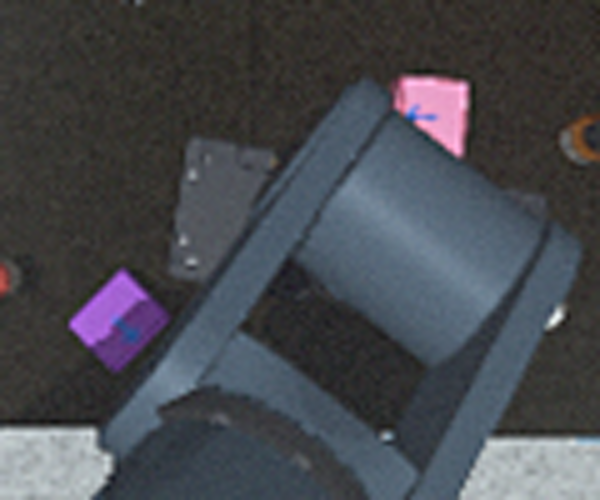

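The arm hides the block, as expected; purple at crop (120,320) and pink at (430,110) stay clear of the fingers. I'll align first, then descend and grip.

```bash
python3 -m pendant '[[-0.004,-0.115,0.3,0,0,-0.0006,-1],[-0.004,-0.115,0.3,0,0,-0.0006,-1],[-0.004,-0.115,0.5,0,0,-0.0006,-1],[-0.004,-0.115,0.6,0,0,-0.0006,-1],[-0.004,-0.115,0.7,0,0,-0.0006,-1],[-0.004,-0.115,0.7656,0,0,-0.0006,-1],[-0.004,-0.115,0.7656,0,0,-0.0006,-1],[-0.004,-0.115,0.7656,0,0,-0.0006,-1]]'; python3 go.py .4538 -.1777 .079 -8.2
python3 - <<'E'
from h import *
p,d=capture("scene")
cv2.imwrite("pics/s1.png",cv2.resize(p[190:270,200:330],None,fx=6,fy=6,interpolation=cv2.INTER_CUBIC)[:,:,::-1])
E
```

```text
time_s: 2.65
position: [0.4533, -0.1779, 0.0794]
tcp_rot: [[0.989, -0.145, 0.001], [-0.145, -0.989, -0.001], [0.001, 0.001, -1.0]]
force: [-0.2, -0.1, 0.0]
opening: 0.999
grasp_force: 0.0
t 2.65 at [ 0.4533 -0.1779  0.0794] yaw -8.35 F [-0.2 -0.1  0. ] grip 0.0 0.9987532343159088
row [ 0.0023 -0.0013  0.002 ] [ 0.0002 -0.0003 -0.0008]
```

View pics/s1.png

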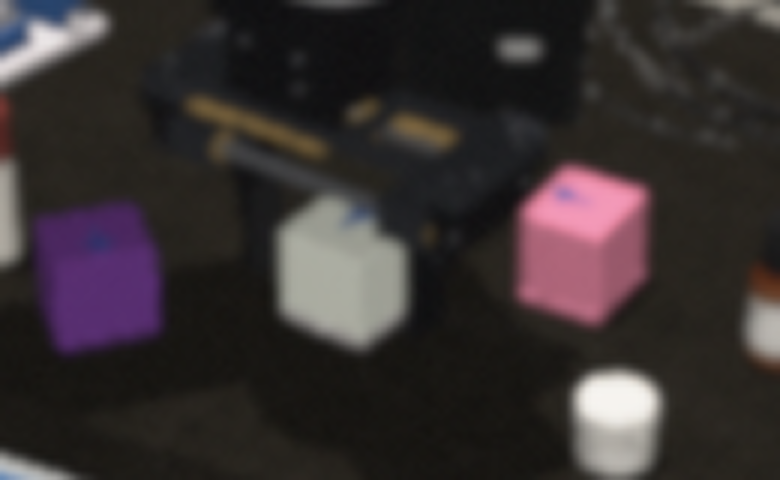

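The fingers straddle the block, at crop (250,220) and (425,290). Closing the gripper.

```bash
python3 -m pendant '[[0,0,0,0,0,0,1],[0,0,0,0,0,0,1],[0,0,0,0,0,0,1],[0,0,0,0,0,0,1],[0,0,0,0,0,0,1],[0,0,0,0,0,0,1],[0,0,0,0,0,0,1],[0,0,0,0,0,0,1]]'; python3 -m pendant '[[0,0,-0.1,0,0,0,1],[0,0,-0.25,0,0,0,1],[0,0,-0.5,0,0,0,1],[0,0,-0.65,0,0,0,1],[0,0,-0.65,0,0,0,1],[0,0,-0.65,0,0,0,1]]'; python3 go.py .47 .06 .21 -13.4
```

```text
time_s: 3.5
position: [0.4534, -0.1763, 0.0793]
tcp_rot: [[0.99, -0.143, 0.0], [-0.143, -0.99, -0.0], [0.0, 0.0, -1.0]]
force: [0.3, 0.5, 1.8]
opening: 0.576
grasp_force: 30.0
time_s: 4.1
position: [0.4528, -0.1758, 0.209]
tcp_rot: [[0.99, -0.143, -0.0], [-0.143, -0.99, 0.0], [-0.0, -0.0, -1.0]]
force: [-0.5, 0.8, -3.0]
opening: 0.571
grasp_force: 30.0
t 4.1 at [ 0.4528 -0.1758  0.209 ] yaw -8.22 F [-0.5  0.8 -3. ] grip 29.999641799367964 0.5711294886072615
row [-0.0836 -1.1792 -0.0048] [-0.0001  0.0001  0.0288]
```

Held at 30 N with the expected 50 mm opening. Carrying along the near side, above the glue stick.

```bash
python3 -m pendant '[[-0.05,-0.25,0,0,0,0.0288,1],[-0.08,-0.5,0,0,0,0.0288,1],[-0.08,-0.75,0,0,0,0.0288,1],[-0.08,-1,0,0,0,0.0288,1],[-0.08,-1,0,0,0,0.0288,1],[-0.08,-1,0,0,0,0.0288,1]]'; python3 go.py .5616 .1654 .16 -13.4
```

```text
time_s: 4.7
position: [0.4646, 0.0256, 0.2072]
tcp_rot: [[0.974, -0.228, -0.005], [-0.228, -0.974, 0.001], [-0.005, 0.001, -1.0]]
force: [0.6, -0.8, -3.2]
opening: 0.575
grasp_force: 30.0
t 4.7 at [0.4646 0.0256 0.2072] yaw -13.18 F [ 0.6 -0.8 -3.2] grip 29.99962595757097 0.5749483686853453
row [ 0.3137 -0.7914  0.2342] [0.0002 0.0015 0.0012]
```

```bash
python3 -m pendant '[[0,-0.25,0,0,0,0.001,1],[0.08,-0.5,0,0,0,0.001,1],[0.2,-0.7,0.0,0,0,0.001,1],[0.314,-0.791,0.1,0,0,0.001,1],[0.314,-0.791,0.2,0,0,0.001,1],[0.314,-0.791,0.234,0,0,0.001,1],[0.314,-0.791,0.234,0,0,0.001,1],[0.314,-0.791,0.234,0,0,0.001,1]]'; python3 go.py .5616 .1654 .16 -13.4
python3 - <<'E'
from h import *
p,d=capture("scene");np.savez("s2.npz",p=p,d=d);q,e=capture("top");np.savez("t2.npz",p=q,d=e)
a=cv2.resize(p[120:220,140:240],None,fx=5,fy=5,interpolation=cv2.INTER_CUBIC);b=cv2.resize(q[160:235,150:210],(300,375),interpolation=cv2.INTER_CUBIC)
c=np.zeros((500,800,3),np.uint8);c[:,:500]=a;c[:375,500:]=b
cv2.imwrite("pics/c2.png",c[:,:,::-1])
E
```

```text
time_s: 5.5
position: [0.5634, 0.162, 0.1621]
tcp_rot: [[0.972, -0.237, -0.001], [-0.237, -0.972, -0.0], [-0.001, 0.001, -1.0]]
force: [-0.0, 0.3, -1.7]
opening: 0.572
grasp_force: 30.0
t 5.5 at [0.5634 0.162  0.1621] yaw -13.7 F [-0.   0.3 -1.7] grip 29.999600001610816 0.5716326448119448
row [-0.0126 -0.0146  0.0103] [ 0.0002  0.0004 -0.0017]
```

View pics/c2.png

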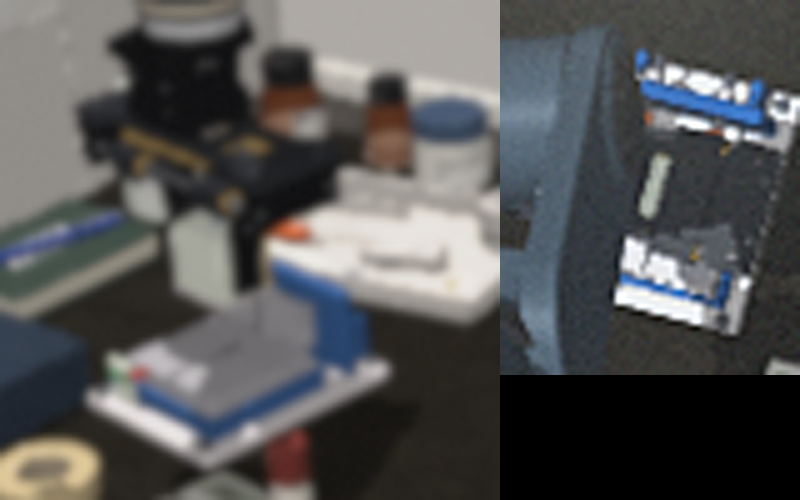

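The block is held upright above the bed, with its lower corner at crop (235,305). I'll overlay the predicted block and jig wireframes to check the relative alignment.

```bash
cat > ov.py <<'E'
from h import *
import sys
s=readout.read_state(); 
def overlay(n,p,box,f,jm=(.5645,.1647),yaw=-13.4,blk=True):
    u0,v0,u1,v1=box;im=cv2.resize(p[v0:v1,u0:u1],None,fx=f,fy=f,interpolation=cv2.INTER_CUBIC)[:,:,::-1].copy()
    c,k=np.cos(np.radians(yaw)),np.sin(np.radians(yaw));R=np.array([[c,-k,0],[k,c,0],[0,0,1]])
    def poly(X,col,T,o):
        w=np.array(X)@T.T+o;q=((proj(n,w)+.5-[u0,v0])*f-.5)
        cv2.polylines(im,[np.round(q*8).astype(np.int32)],False,col,1,cv2.LINE_AA,3)
    o=np.array([*jm,.036])
    poly([[-.052,-.047,0],[-.052,.047,0],[.03,.047,0],[.03,-.047,0],[-.052,-.047,0]],(0,255,255),R,o)
    poly([[-.052,0,0],[.03,0,0]],(0,255,0),R,o)
    poly([[-.075,-.065,-.026],[-.075,.065,-.026],[.09,.065,-.026],[.09,-.065,-.026],[-.075,-.065,-.026]],(255,0,255),R,o)
    poly([[.03,-.045,.003],[.03,.045,.003],[.03,.045,.033],[.03,-.045,.033],[.03,-.045,.003]],(0,128,255),R,o)
    if blk:
        t=s["tcp_rot"];T=np.c_[t[:,0],-t[:,1],-t[:,2]];o=s["position"]+t[:,2]*.0793+t[:,0]*.0005
        for z in(0,.05): poly([[a*.022,b*.025,z] for a,b in((-1,-1),(-1,1),(1,1),(1,-1),(-1,-1))],(0,0,255),T,o)
        for a,b in((-1,-1),(-1,1),(1,-1)): poly([[a*.022,b*.025,0],[a*.022,b*.025,.05]],(0,0,255),T,o)
    return im
if __name__=="__main__":
    S2=np.load("s2.npz")["p"];T0=np.load("top0.npz")["p"]
    a=overlay("scene",S2,(152,150,222,218),6);b=overlay("top",T0,(155,165,215,230),6,blk=False)
    H=max(a.shape[0],b.shape[0]);im=np.zeros((H,a.shape[1]+b.shape[1],3),np.uint8);im[:a.shape[0],:a.shape[1]]=a;im[:b.shape[0],a.shape[1]:]=b
    cv2.imwrite("pics/ov.png",im);print(im.shape)
E
python3 ov.py
```

```text
(408, 780, 3)
```

View pics/ov.png

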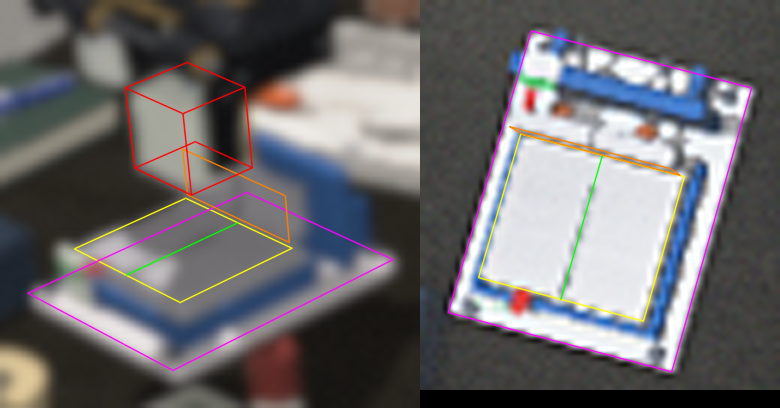

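```bash
python3 - <<'E'
from h import *
s=readout.read_state();t=s["tcp_rot"];T=np.c_[t[:,0],-t[:,1],-t[:,2]];o=s["position"]+t[:,2]*.0793+t[:,0]*.0005
S=np.load("s2.npz")["p"].astype(np.float32);S0=np.load("scene0.npz")["p"].astype(np.float32)
def res(A,im,a,b,n=15,lo=.15,hi=.85):
    q=proj("scene",np.array([a,b]));t=q[1]-q[0];t/=np.linalg.norm(t);nn=np.array([-t[1],t[0]])
    g=im.max(2);out=[]
    k=np.arange(-4,4.01,.1);pr=[]
    for f in np.linspace(lo,hi,n):
        X=(q[0]+f*(q[1]-q[0])+k[:,None]*nn).astype(np.float32)
        pr.append(cv2.remap(g,X[:,:1],X[:,1:],cv2.INTER_CUBIC)[:,0])
    m=np.mean(pr,0);G=np.abs(np.gradient(cv2.GaussianBlur(m[None],(0,0),4)[0]));i=G.argmax()
    print(A,"normal",nn.round(2),"shift px",k[i].round(2),"profile",m[::10].round().astype(int).tolist())
w=lambda a,b,z:o+T@[a*.022,b*.025,z]
res("blk left",S,w(-1,1,.01),w(-1,1,.04)); res("blk near vert",S,w(-1,-1,.01),w(-1,-1,.04))
res("blk bottom -x",S,w(-1,1,0),w(-1,-1,0)); res("blk bottom foot",S,w(-1,1,.0045),w(-1,-1,.0045)); res("blk bottom -y",S,w(1,-1,0),w(-1,-1,0))
c,k=np.cos(np.radians(-13.4)),np.sin(np.radians(-13.4));R=np.array([[c,-k,0],[k,c,0],[0,0,1]]);J=np.array([.5645,.1647,.036])
j=lambda x,y,z:J+R@[x,y,z]
for nm,im in(("0",S0),("2",S)):
    res("plate S"+nm,im,j(-.075,.065,-.026),j(-.075,-.065,-.026)); res("plate E"+nm,im,j(-.075,-.065,-.026),j(.09,-.065,-.026),15,.35,.85)
    res("bed front"+nm,im,j(-.052,.01,0),j(-.052,-.047,0)); res("bed E"+nm,im,j(-.052,-.047,0),j(.02,-.047,0))
E
```

```text
blk left normal [ 0.99 -0.12] shift px 0.7 profile [89, 80, 62, 50, 73, 118, 151, 165, 167]
blk near vert normal [ 0.99 -0.1 ] shift px 3.2 profile [163, 166, 167, 168, 170, 169, 157, 123, 75]
blk bottom -x normal [-0.43  0.9 ] shift px -0.2 profile [167, 166, 157, 134, 96, 63, 52, 53, 58]
blk bottom foot normal [-0.43  0.9 ] shift px 0.8 profile [167, 167, 165, 157, 134, 96, 62, 49, 49]
blk bottom -y normal [-0.41 -0.91] shift px 1.6 profile [113, 115, 117, 122, 125, 115, 95, 82, 84]
plate S0 normal [-0.47  0.88] shift px 1.2 profile [157, 198, 226, 231, 210, 156, 94, 54, 42]
plate E0 normal [0.45 0.89] shift px 1.4 profile [127, 143, 182, 216, 217, 179, 127, 88, 72]
bed front0 normal [-0.45  0.89] shift px -0.2 profile [195, 194, 191, 179, 157, 138, 136, 142, 137]
bed E0 normal [0.44 0.9 ] shift px 0.4 profile [199, 200, 200, 196, 176, 147, 133, 136, 133]
plate S2 normal [-0.47  0.88] shift px 1.2 profile [150, 190, 219, 224, 202, 150, 91, 52, 41]
plate E2 normal [0.45 0.89] shift px 2.2 profile [113, 119, 128, 141, 151, 141, 109, 71, 53]
bed front2 normal [-0.45  0.89] shift px -0.2 profile [165, 171, 169, 161, 145, 131, 130, 135, 129]
bed E2 normal [0.44 0.9 ] shift px 3.1 profile [112, 112, 113, 114, 117, 119, 118, 114, 109]
```

The scene residuals of bed (0.67, 0.11 px) and held block (0.7, 0.11 px) agree, so the relative pose is confirmed. I'll move to 5 mm above the bed and about 6 mm short of the fence.

```bash
python3 go.py .566 .1644 .1203 -13.4
```

```text
t 5.6 at [0.5639 0.1625 0.1631] yaw -13.66 F [-0.4 -0.1 -2. ] grip 29.999636001884937 0.5703664272145497
row [ 0.0076 -0.0114  0.214 ] [-0.0001 -0.0003 -0.0014]
```

```bash
python3 -m pendant '[[0.0076,-0.0114,0.08,0,0,-0.0014,1],[0.0076,-0.0114,0.15,0,0,-0.0014,1],[0.0076,-0.0114,0.2,0,0,-0.0014,1],[0.0076,-0.0114,0.21,0,0,-0.0014,1],[0.0076,-0.0114,0.21,0,0,-0.0014,1],[0.0076,-0.0114,0.21,0,0,-0.0014,1],[0.0076,-0.0114,0.21,0,0,-0.0014,1],[0.0076,-0.0114,0.21,0,0,-0.0014,1]]'; python3 go.py .566 .1644 .1203 -13.4
```

```text
time_s: 6.4
position: [0.5661, 0.1654, 0.1208]
tcp_rot: [[0.973, -0.23, 0.001], [-0.23, -0.973, 0.0], [0.001, -0.0, -1.0]]
force: [-0.1, 1.0, -0.7]
opening: 0.574
grasp_force: 30.0
t 6.4 at [0.5661 0.1654 0.1208] yaw -13.32 F [-0.1  1.  -0.7] grip 29.99952276237309 0.5739819576467053
row [0.0008 0.0047 0.0027] [-0.0001 -0.0003  0.0004]
```

```bash
cat > av.py <<'E'
from h import *
A=[]
for i in range(8):
    capture("scene" if i else "top"); s=readout.read_state();A.append(np.r_[s["position"]*1000,s["force"],np.degrees(np.arctan2(s["tcp_rot"][1,0],s["tcp_rot"][0,0])),s["tcp_rot"][2,:2]*57.3])
A=np.array(A);print("mean",A.mean(0).round(2),"sd",A.std(0).round(2),"t",s["time_s"])
y=np.radians(-13.4);ex=np.array([np.cos(y),np.sin(y)]);ey=np.array([-ex[1],ex[0]])
r=A.mean(0)[:2]-[564.5,164.7];f=A.mean(0)[3:5]
print("block jig x",r@ex+.5,"y",r@ey,"gap z",A.mean(0)[2]-115.3,"Fjig",f@ex,f@ey,A.mean(0)[5])
E
python3 av.py
```

```text
mean [ 5.6585e+02  1.6528e+02  1.2058e+02  2.5000e-01  1.2000e-01 -1.9600e+00
 -1.3330e+01  2.0000e-02 -1.0000e-02] sd [0.08 0.02 0.14 0.77 0.33 0.57 0.   0.02 0.01] t 6.8
block jig x 1.6813450342884142 y 0.8778697375886063 gap z 5.280356759719325 Fjig 0.21936193561687653 0.17291803782698537 -1.9609796286071637
```

```bash
python3 -m pendant '[[0,0.0045,0,0,0,0.0004,1],[0.01,0.0045,0.008,0,0,0.0004,1],[0.02,0.0045,0.016,0,0,0.0004,1],[0.022,0.0045,0.018,0,0,0.0004,1],[0.022,0.0045,0.018,0,0,0.0004,1],[0.022,0.0045,0.018,0,0,0.0004,1],[0.022,0.0045,0.018,0,0,0.0004,1]]'; python3 av.py
```

```text
time_s: 7.5
position: [0.5698, 0.1634, 0.1167]
tcp_rot: [[0.973, -0.232, -0.0], [-0.232, -0.973, 0.0], [-0.0, 0.0, -1.0]]
force: [-0.2, -0.6, -1.1]
opening: 0.575
grasp_force: 30.0
mean [ 5.6980e+02  1.6339e+02  1.1677e+02  6.0000e-02 -2.5000e-01 -1.8500e+00
 -1.3400e+01  0.0000e+00 -0.0000e+00] sd [0.02 0.02 0.01 0.4  0.53 0.53 0.   0.   0.  ] t 7.9
block jig x 5.959835069861849 y -0.04196621838263057 gap z 1.4711885412416876 Fjig 0.11914742006816371 -0.2321484336836582 -1.8512287992733367
```

Centred, with about 2 mm to the fence and 1.5 mm to the bed. Now the diagonal push: +7 mm in x and 6.5 mm down, in smooth steps.

```bash
python3 -m pendant '[[0.006,0,0.006,0,0,0,1],[0.012,0,0.011,0,0,0,1],[0.018,0,0.017,0,0,0,1],[0.024,0,0.022,0,0,0,1],[0.030,0,0.028,0,0,0,1],[0.035,0,0.0325,0,0,0,1],[0.035,0,0.0325,0,0,0,1],[0.035,0,0.0325,0,0,0,1]]'; python3 av.py
```

```text
time_s: 8.7
position: [0.5741, 0.1621, 0.1102]
tcp_rot: [[0.973, -0.232, -0.006], [-0.232, -0.973, 0.0], [-0.006, 0.001, -1.0]]
force: [-5.7, 1.8, 4.9]
opening: 0.574
grasp_force: 30.0
mean [ 5.7404e+02  1.6214e+02  1.1021e+02 -7.2000e+00  1.8300e+00  4.9900e+00
 -1.3400e+01 -3.4000e-01  7.0000e-02] sd [0.01 0.01 0.01 0.37 0.36 0.49 0.   0.   0.  ] t 9.1
block jig x 10.377535846437457 y -0.2759602148633742 gap z -5.092114550897449 Fjig -7.425162986584842 0.11020767691164662 4.988623313413022
```

```bash
python3 - <<'E'
from h import *
p,d=capture("scene");q,e=capture("top");q0=np.load("top0.npz")["p"]
R=lambda im,f:cv2.resize(im,None,fx=f,fy=f,interpolation=cv2.INTER_CUBIC)
c=np.zeros((560,800,3),np.uint8)
c[:300,:400]=R(p[160:220,150:230],5)
c[300:540,:320]=R(q0[165:195,160:200],8)
c[300:540,330:650]=R(q[165:195,160:200],8)
c[:260,410:]=R(p[175:201,155:194],10)
cv2.imwrite("pics/f1.png",c[:,:,::-1])
E
```

```text
(no output)
```

View pics/f1.png

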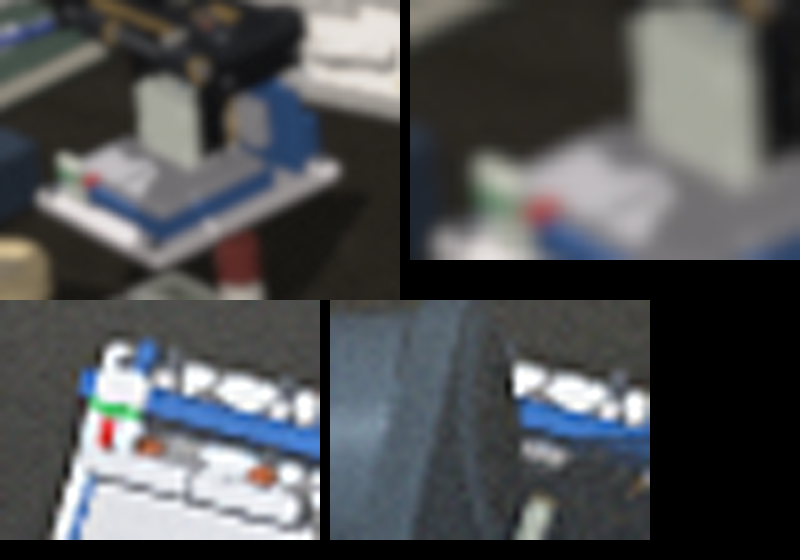

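The bed pointer (top right inset, 540,210) is level with its green band at (490,195). The fence pointer is hidden behind the wrist, so I'll measure the fence's travel from the visible end of its plate.

```bash
python3 - <<'E'
from h import *
A=np.load("s2.npz")["p"].max(2).astype(np.float32);A0=np.load("scene0.npz")["p"].max(2).astype(np.float32)
B=np.mean([capture("scene")[0].max(2).astype(np.float32) for _ in range(4)],0)
y=np.radians(-13.4);Rm=np.array([[np.cos(y),-np.sin(y),0],[np.sin(y),np.cos(y),0],[0,0,1]]);J=np.array([.5645,.1647,.036])
xs=np.arange(.005,.075,.0015)
for yy in(-.043,-.040,-.037):
  for z in(.012,.02,.027):
    q=proj("scene",J+np.array([[x,yy,z] for x in xs])@Rm.T).astype(np.float32)
    f=lambda I:cv2.remap(I.astype(np.float32),q[:,:1],q[:,1:],cv2.INTER_CUBIC)[:,0].round().astype(int)
    print(yy,z,"px/mm",np.linalg.norm(q[-1]-q[0]).round(1)/70);print(f(A0).tolist());print(f(A).tolist());print(f(B).tolist())
# bed pointer patch rows before/after
E
```

```text
-0.043 0.012 px/mm 0.23857144
[196, 196, 195, 194, 193, 190, 186, 179, 170, 163, 155, 147, 140, 135, 130, 129, 128, 129, 129, 129, 128, 127, 126, 124, 123, 121, 118, 115, 113, 111, 110, 110, 110, 110, 111, 111, 112, 112, 112, 112, 113, 113, 113, 114, 113, 112, 110]
[110, 110, 110, 111, 111, 111, 111, 111, 112, 113, 114, 115, 116, 118, 119, 120, 121, 122, 123, 124, 124, 123, 123, 121, 120, 117, 114, 112, 110, 108, 108, 108, 108, 108, 108, 108, 108, 109, 109, 109, 109, 110, 110, 111, 110, 109, 107]
[83, 79, 83, 88, 94, 103, 110, 114, 116, 112, 107, 104, 103, 103, 104, 107, 111, 115, 117, 118, 120, 120, 120, 120, 119, 118, 116, 114, 112, 109, 107, 105, 104, 103, 103, 103, 104, 104, 104, 105, 105, 106, 107, 108, 108, 108, 106]
-0.043 0.02 px/mm 0.24
[183, 178, 170, 162, 156, 147, 139, 133, 130, 128, 127, 128, 128, 129, 129, 129, 129, 129, 128, 127, 125, 123, 122, 121, 119, 117, 114, 112, 111, 111, 110, 110, 110, 110, 110, 111, 111, 112, 112, 113, 113, 114, 113, 113, 112, 111, 109]
[111, 112, 113, 113, 114, 115, 116, 117, 118, 119, 119, 120, 121, 122, 122, 122, 122, 121, 121, 121, 120, 12
[... 4725 characters left out ...]
24
[141, 136, 133, 131, 130, 129, 129, 130, 130, 130, 130, 131, 131, 132, 132, 133, 134, 137, 140, 144, 148, 151, 154, 157, 157, 154, 152, 144, 136, 128, 121, 115, 113, 110, 109, 109, 110, 112, 114, 116, 120, 125, 131, 138, 143, 147, 150]
[111, 114, 117, 119, 121, 121, 122, 122, 122, 122, 122, 122, 122, 122, 122, 122, 122, 122, 122, 121, 121, 119, 119, 118, 116, 115, 114, 112, 110, 108, 106, 104, 104, 104, 104, 105, 107, 109, 110, 113, 117, 121, 126, 133, 138, 142, 145]
[18, 17, 18, 24, 31, 39, 55, 70, 84, 99, 113, 121, 129, 132, 132, 131, 129, 127, 125, 124, 124, 124, 124, 124, 124, 124, 124, 122, 120, 118, 114, 110, 108, 105, 103, 103, 103, 103, 104, 104, 105, 106, 107, 108, 108, 109, 109]
```

Fence travel is about 3.5 mm by image edge shift and about 4–5 mm by force. I'll add about 1.2 mm on the fence and take out the 0.34° tool tilt.

```bash
python3 -m pendant '[[0.002,0,0,0,0.001,0,1],[0.004,-0.0012,0.0005,0,0.002,0,1],[0.0055,-0.0012,0.0005,0,0.002,0,1],[0.0055,-0.0012,0.0005,0,0.002,0,1],[0.0055,-0.0012,0.0005,0,0.002,0,1],[0.0055,-0.0012,0.0005,0,0.002,0,1]]'; python3 av.py
python3 - <<'E'
from h import *
A=np.load("s2.npz")["p"].max(2).astype(np.float32)
C=[capture("scene")[0] for _ in range(4)];B=np.mean([c.max(2).astype(np.float32) for c in C],0)
y=np.radians(-13.4);Rm=np.array([[np.cos(y),-np.sin(y),0],[np.sin(y),np.cos(y),0],[0,0,1]]);J=np.array([.5645,.1647,.036])
xs=np.arange(.03,.06,.0005)
for yy in(-.041,-.039,-.037,-.035):
  for z in(.016,.02):
    q=proj("scene",J+np.array([[x,yy,z] for x in xs])@Rm.T).astype(np.float32)
    f=lambda I:cv2.remap(I.astype(np.float32),q[:,:1],q[:,1:],cv2.INTER_CUBIC)[:,0]
    def e(I):
        g=f(I);i=g[:30].argmax();j=i+g[i:].argmin();h=(g[i]+g[j])/2;return xs[i+np.nonzero(g[i:]<h)[0][0]]*1000
    print(yy,z,"edge mm",e(A).round(1),e(B).round(1))
p=np.mean(C,0)
q,_=capture("top")
c=np.zeros((480,800,3),np.uint8);c[:480,:640]=cv2.resize(p[165:213,152:216].astype(np.uint8),(640,480),interpolation=cv2.INTER_CUBIC)
cv2.imwrite("pics/f2.png",c[:,:,::-1])
E
```

```text
time_s: 10.0
position: [0.5743, 0.1621, 0.1101]
tcp_rot: [[0.973, -0.232, -0.002], [-0.232, -0.973, -0.001], [-0.002, 0.002, -1.0]]
force: [-8.7, 1.8, 6.9]
opening: 0.575
grasp_force: 30.0
mean [ 5.7428e+02  1.6212e+02  1.1007e+02 -8.4900e+00  1.5900e+00  6.3800e+00
 -1.3400e+01 -1.0000e-01  1.0000e-01] sd [0.01 0.01 0.01 0.41 0.31 0.69 0.   0.   0.  ] t 10.4
block jig x 10.614968209630245 y -0.23961796101732885 gap z -5.234589863809489 Fjig -8.629479910181859 -0.42000230142284706 6.37797031707079
-0.041 0.016 edge mm 44.0 48.5
-0.041 0.02 edge mm 44.0 47.5
-0.039 0.016 edge mm 46.0 49.5
-0.039 0.02 edge mm 45.5 49.5
-0.037 0.016 edge mm 47.0 51.0
-0.037 0.02 edge mm 47.0 51.0
-0.035 0.016 edge mm 48.5 52.5
-0.035 0.02 edge mm 48.0 52.5
```

View pics/f2.png

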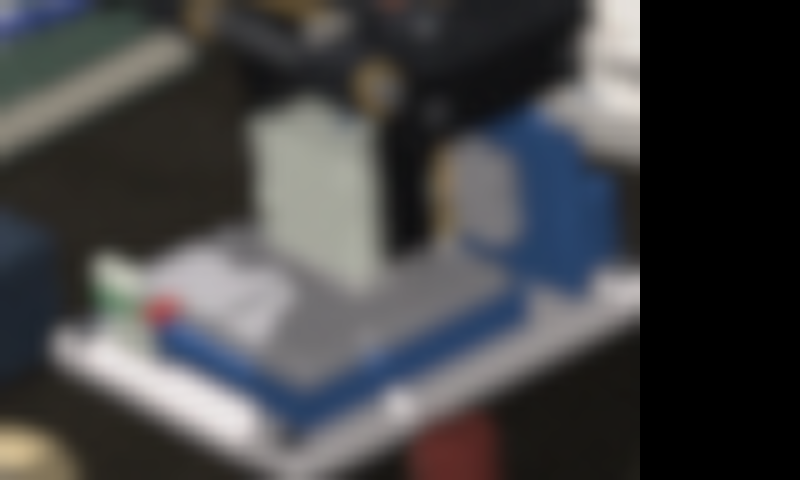

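The brass is flat on the fence with about 4–5 mm of travel. The foot is flat on the bed at about 5.2 mm, with its pointer at the green band (crop 165,310 against 110,295). Tilt is 0.1° and centring is within about 0.3 mm. Handing in.

```bash
python3 -c "
from rig import bot
print(bot.hand_in())"
```

```text
the job is handed in; nothing more can be done
None
```

I handed in the job with the block upright in the jig, about 0.3 mm off the centre line and still held pressed: bed in about 5.2 mm, fence about 4–5 mm by image edge shift and push force, because the wrist hid the fence pointer.

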